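Lay out the seasoning tray

TASK

Set out the seasonings on the oval tray: the wooden pepper mill stands in the very middle, the salt shaker 9 cm from it towards the end of the tray that has the cocoa tub (orange-brown, black lid) beside it, and the yellow-capped spice jar 9 cm from it towards the other end, which has the dotted mug beside it, the three in one line along the tray. Lay the garlic 8 cm in front of the mill, on the robot's side, straight across the tray from that line (all distances centre to centre, all three bottles upright). Do not knock over or shift the tub, the mug, the lemon or the spice jar with the green-and-white cap.

Things in the scene. Friction and masses are not known exactly. Their poses are not given: they have to be found in the camera images.
- serving_tray: Flat light brown oval tray, 302 mm long (y axis, to the robot's left) by 252 mm (x axis, away from the robot), turned up to 0.17 rad, fixed on the board over the hob (board top z = 0.052). Origin: centre of its underside; floor 2 mm above it, rim 12 mm high. In its own x, y: mill at (0, 0), garlic at (-0.08, 0), salt and spice jar at (0, 0.09) and (0, -0.09), salt on the cocoa tub's side.
- cocoa_tub: Orange-brown round tub with a black lid, 72 mm across and 102 mm high, upright on the board beside one end of the oval tray (its +y or -y end; not the tub far left on the worktop). Origin: centre of its underside. It marks the end for the salt; it must not be moved.
- mug: White mug with pale dots, 79 mm across, 92 mm high, handle pointing away from the robot, on the board beside the tray's other end (not the one on the blue mat). Origin: on its underside, about 18 mm from the axis of the cup on the handle's side. It marks the end for the spice jar; it must not be moved.
- pepper_mill_center (a point): Centre, half-way up, of the turned wooden pepper mill with a small steel knob on top: 150 mm high, round, widest 58 mm at the foot, head 50 mm across (34 to 64 mm above this point). Not the one far back in the corner. Loose, about 0.2 kg, upright on the worktop (surface at z = -0.005), z axis up.
- salt_shaker_center (a point): Centre, half-way up, of the white salt shaker with a grey domed top: 90 mm high, round, body 44 mm across up to 29 mm above this point. Loose, about 0.1 kg, upright on the worktop (surface at z = -0.005), z axis up.
- spice_jar_center (a point): Centre, half-way up, of the small spice jar with a yellow-brown cap: 98 mm high, round, 45 mm across, cap 44 mm across. Loose, about 0.1 kg, upright on the worktop (surface at z = -0.005), z axis up.
- garlic_center (a point): Centre, half-way up, of the garlic bulb: whitish pink, round, 52 mm across, 52 mm high to its tip. It rests on its flattened root end, z axis up. Loose, about 0.03 kg, on the worktop (surface at z = -0.005).
- lemon: Yellow lemon, 69 x 53 x 53 mm, lying on the worktop to the left. Origin: centre of its underside. A bystander, to be left where it is.
- green_jar: Small spice jar with a white cap with green on top, 41 mm across and 102 mm high, on the worktop just left of the board. Origin: centre of its underside. A bystander, to be left where it is.
There are look-alikes about, which are no part of the job. Leave any pink or purple look-alike of the part that bears spice_jar_center alone.

How it is judged:
By the outcome, as a careful person would: the job done as asked, in the order asked, and still so for the second after the job is handed in, with the robot touching nothing.
It also fails if it takes over 109 s, if anything falls off the work surface, if the arm or the gripper's body presses on something with over 40 N, if the wrist force passes 120 N, or if a joint passes its speed limit or range.

ROBOT

A 6-joint arm with a two-finger parallel gripper is mounted at the origin on a cart in front of the work surface, level with it; the furniture and walls round the work are solid. World frame = base frame: x ahead of the robot, y to its left, z up, the work surface at z = 0. Lengths are in m, angles in degrees, forces in N, time in s.
With the tool pointing down it reaches from about 0.35 to 0.875 m from the base axis. Payload 4.2 kg.
Tool frame: the origin (TCP) lies on the centre line of the jaws, within the pads' length; the fingertips stand 25 mm ahead of it and the grasp point (between the pads) lies 6 mm ahead of it; z points along the fingers, y is the line along which they close (so a half turn about z gives the same grasp; the last joint's range is limited). The gripper opens to 87 mm and grips with 3 to 60 N. Pads are 19 mm wide; open, the fingers measure 117 mm over their backs; the gripper's body (75 mm by 190 mm) begins 51 mm behind the grasp point.
Start: joints at [-54.626, 22.042, 0.453, 0, -68.411, -14.817], TCP at [0.219, -0.585, 0.248] pointing down, gripper open.
Joint ranges: [-179.83, 179.83], [-69.29, 118.12], [-61.27, 80.66], [-181.25, 117.63], [-171.15, -9.14], [-177.46, 177.46]. Speed limits (degrees/s): [159.86, 159.86, 180, 180, 180, 180].

INTERFACE

Orientations are given as a 3x3 rotation matrix whose columns are the frame's x, y, z axes.
In Python, from station import r gives the robot as it stands.
- The arm moves only by the tool move_arm, never from a script. Its argument "series" is a list of rows, each an object with "grip": the opening, from 0 (shut) to 1 (fully open); "xyz": the shift along the tool's x, y, z in mm, a list of three; "angular": the turn, a rotation vector about the tool's x, y, z in rad, a list of three. A call has 1 to 10 rows; each row is the pose to reach, as a shift and turn from the pose commanded when the call began, along the tool's axes at that moment; what a row does not reach only later rows make up. A row lasts 1/10 s, in which the tool goes at most 50 mm and 8.59 degrees, less where a joint would pass 70% of its speed; a pose out of reach is approached as far as the arm can. A call with a gripper value outside its range is refused whole. The fingers move at their own pace and stop on an object; the grip force is fixed at half the most. Time passes only in rows, so rows that repeat a pose let the fingers close. It gives the time, the measured TCP pose, the force, the opening and the grip force at its end, in the units of the state.
- r.sense(): the state, without advancing time (a new reading comes with each control period).
- r.capture(name): name is "side" or "top"; returns a dict with "img" (400x640x3 uint8, red, green, blue), "camera_matrix" (3x3 intrinsics, pixels), "rvec" (rotation vector, rad) and "tvec" (3), from world to camera coordinates, as OpenCV has them. Camera axes: x right, y down, z forward; pixel columns grow to the right and rows downward; lengths in m; the calibration is good to about 2 mm. A picture is of the moment at which its call begins. There is no depth.
- r.finish_job(): hands the job in; it is judged then, once.
The state is a dict: "time_s": time; "joints": joint angles; "joint_velocities": joint speeds; "effort": joint torques, N m; "tcp_pos": TCP position; "ee_rot": TCP orientation; "wrist_force": force on the tool from outside, world axes, zero at the start; "moment": the same for the moment, N m; "gripper_width": opening from 0.0 (shut) to 1.0 (fully open); "gripper_force": force on a finger pad.
Only numpy, scipy, OpenCV 4.12 (cv2) and the standard library are available. Lean on these libraries where they do the work, as an engineer would, in place of code of your own. Each camera call takes 0.05 s, during which the arm holds its last target. There are 200 camera calls.

## Working session

There is one attempt and no reset: what is moved stays moved. The work goes in short steps, Python scripts to look and compute and a tool call to move; the robot and the scene stay as the last step left them, time stands still between calls to the robot, and variables do not carry over. Pictures are saved under pics/ and viewed, at most 14 in all, crops included, and the job is handed in when it is done.

Besides the shell and the picture viewer there is one more tool, called after "Request:" as name(argument=value, ...), one argument or row to a line, values as JSON. move_arm: Moves the arm, as the interface text tells. Its arguments: {"type":"object","properties":{"series":{"type":"array"}},"required":["series"]}

```bash
mkdir -p pics; ls
cat > h.py <<'E'
import numpy as np, cv2
from station import r
def cap(n,fn=None):
    c=r.capture(n)
    if fn: cv2.imwrite('pics/'+fn,c['img'][:,:,::-1])
    return c
def ray(c,u,v):
    R,_=cv2.Rodrigues(np.array(c['rvec'],float)); t=np.array(c['tvec'],float).ravel()
    d=R.T@np.linalg.inv(np.array(c['camera_matrix']))@np.array([u,v,1.]); return -R.T@t,d
def onz(c,u,v,z):
    o,d=ray(c,u,v); return o+d*(z-o[2])/d[2]
def proj(c,p):
    q,_=cv2.projectPoints(np.array(p,float).reshape(-1,1,3),np.array(c['rvec'],float),np.array(c['tvec'],float),np.array(c['camera_matrix']),None); return q.reshape(-1,2)
E
python3 - <<'E'
from h import *
np.set_printoptions(precision=3,suppress=True)
for n in('side','top'):
    c=cap(n,n+'0.png'); print(n,ray(c,320,200)); 
s=r.sense(); print(s['time_s'],s['tcp_pos'],s['ee_rot'],s['gripper_width'])
E
```

```text
pics
side (array([-0.297,  1.199,  1.398]), array([ 0.419, -0.626, -0.658]))
top (array([ 0.472, -0.047,  1.682]), array([ 0.058, -0.003, -0.998]))
0.1 [ 0.219 -0.585  0.247] [[-0.936 -0.351 -0.001]
 [-0.351  0.936  0.002]
 [ 0.     0.002 -1.   ]] 0.9978801725728478
```

View pics/side0.png

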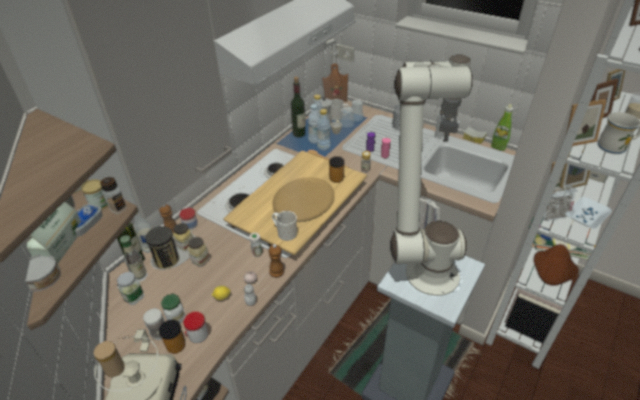

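View pics/top0.png

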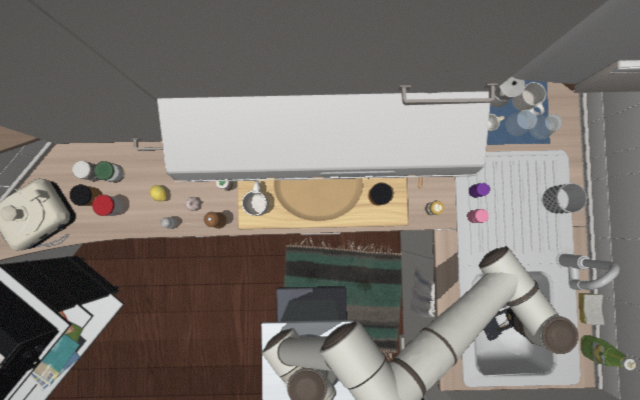

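Run:
```python
from h import *
a=cv2.imread('pics/side0.png');b=cv2.imread('pics/top0.png')
A=cv2.resize(a[140:310,190:390],(800,680),interpolation=cv2.INTER_CUBIC)[:600]
cv2.imwrite('pics/sc.png',cv2.resize(a[145:310,190:400],(760,597),interpolation=cv2.INTER_CUBIC))
cv2.imwrite('pics/tc.png',np.vstack([cv2.resize(b[170:240,140:300],(800,350),interpolation=cv2.INTER_CUBIC)[:300],cv2.resize(b[175:235,340:500],(800,300),interpolation=cv2.INTER_CUBIC)]))
```

```text
(no output)
```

View pics/sc.png

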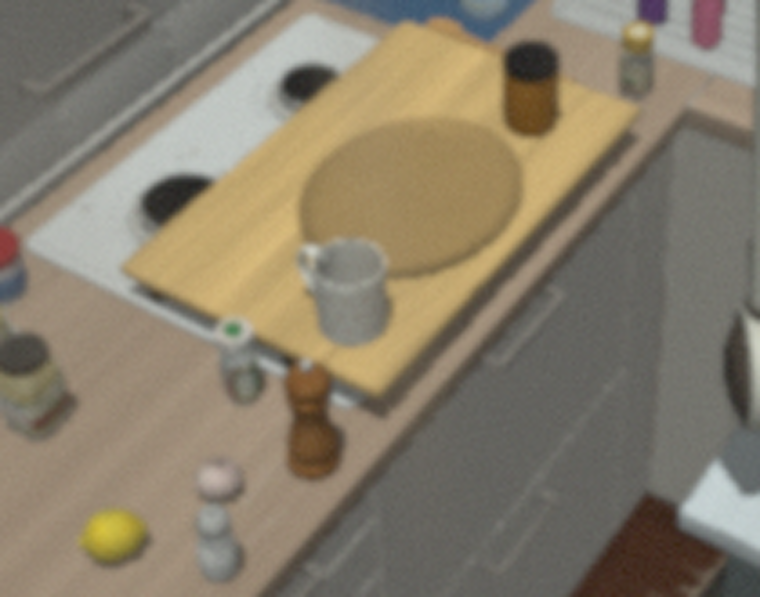

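View pics/tc.png

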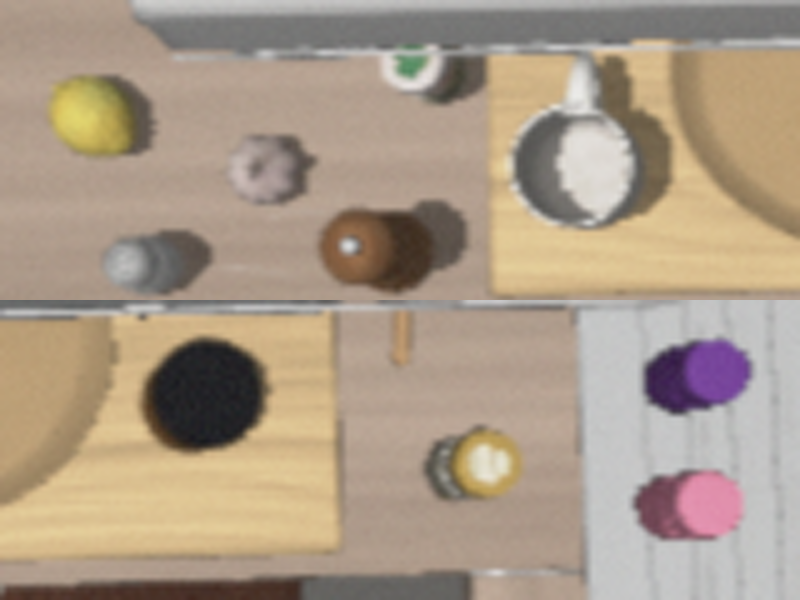

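Run:
```python
from h import *
np.set_printoptions(precision=3,suppress=True)
t=cap('top');s=cap('side')
for n,u,v,z in [('mill',210,219,.145),('salt',165.4,222.4,.08),('garlic',193.2,203.6,.02),('jar',437.4,207.6,.093),('mug',255,203.4,.144),('tub',381,194,.154),('green',222,182,.097),('lemon',158.5,193,.02),('bl',238,229,.052),('br',407.5,224.5,.052),('purp',483,189,.1),('pink',481.5,215.5,.08)]:
    print(n,onz(t,u,v,z)[:2])
# side checks (base centres / feet)
def sc(u,v): return 190+u*210/760,145+v*165/597
for n,u,v,z in [('mill',314,440,.02),('salt',219,560,.01),('garlic',220,480,.02),('jar',637,35,.09),('tub',531,62,.154),('mug',350,255,.144),('green',235,328,.097)]:
    print('S',n,onz(s,*sc(u,v),z)[:2])
# tray: ellipse by colour
for c,m0,nm in((s,(slice(170,225),slice(270,340)),'side'),(t,(slice(181,222),slice(270,365)),'top')):
    hsv=cv2.cvtColor(c['img'],cv2.COLOR_RGB2HSV); 
    print(nm,hsv[200,305],hsv[170,320],c['img'][200,305])
    m=np.zeros(hsv.shape[:2],np.uint8)
    lab=cv2.cvtColor(c['img'],cv2.COLOR_RGB2LAB).astype(float); ref=lab[198,310]
    d=np.linalg.norm((lab-ref)*[.6,1,1],axis=2); m[m0]=(d[m0]<13)*255
    cv2.imwrite(f'pics/m{nm}.png',cv2.resize(m[150:240,230:390],None,fx=5,fy=5,interpolation=0))
# hood corner triangulation
for a in [(170,178)]:
  for b in [(222,42),(228,66),(217,40)]:
    o1,d1=ray(t,*a);o2,d2=ray(s,*b);k=np.linalg.lstsq(np.c_[d1,-d2],o2-o1,rcond=None);print('hood',o1+d1*k[0][0],o2+d2*k[0][1])
```

```text
mill [0.508 0.301]
salt [0.502 0.464]
garlic [0.566 0.387]
jar [ 0.531 -0.44 ]
mug [0.555 0.156]
tub [ 0.576 -0.247]
green [0.631 0.271]
lemon [0.605 0.507]
bl [0.475 0.227]
br [ 0.478 -0.347]
purp [ 0.589 -0.591]
pink [ 0.502 -0.589]
S mill [0.51 0.3 ]
S salt [0.501 0.47 ]
S garlic [0.559 0.395]
S jar [ 0.531 -0.434]
S tub [ 0.572 -0.237]
S mug [0.562 0.151]
S green [0.631 0.27 ]
side [ 19 107 158] [ 21 107 188] [158 134  92]
top [ 18  94 189] [ 15   4 138] [189 160 119]
hood [0.566 0.214 0.839] [0.642 0.276 0.866]
hood [0.572 0.233 0.778] [0.63  0.278 0.798]
hood [0.565 0.213 0.841] [0.651 0.284 0.873]
```

View pics/mside.png

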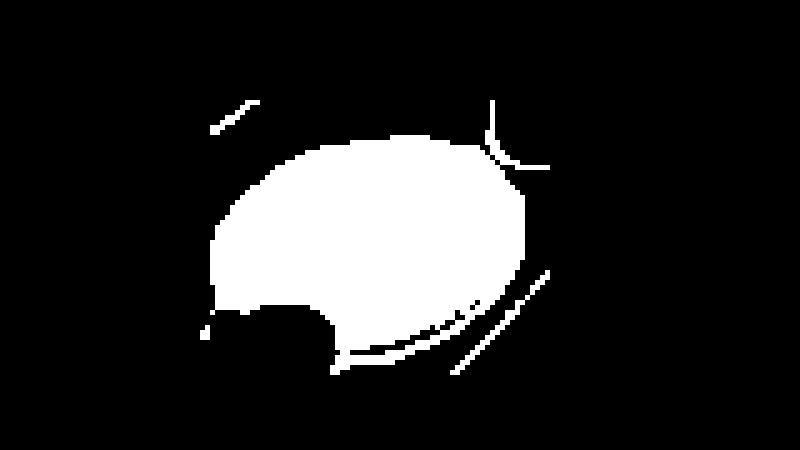

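```bash
cat > tray.py <<'E'
from h import *
from scipy.optimize import least_squares
np.set_printoptions(precision=3,suppress=True)
def pts(c,sl,ref,th):
    lab=cv2.GaussianBlur(cv2.cvtColor(c['img'],cv2.COLOR_RGB2LAB),(3,3),0).astype(float)
    m=np.zeros(lab.shape[:2],np.uint8); m[sl]=np.linalg.norm((lab-lab[ref])*[.6,1,1],axis=2)[sl]<th
    m=cv2.morphologyEx(m,cv2.MORPH_OPEN,np.ones((3,3)))
    cs,_=cv2.findContours(m,0,1); return max(cs,key=cv2.contourArea)[:,0]
t=cap('top');s=cap('side')
S=pts(s,(slice(170,225),slice(270,340)),(198,310),13)
T=pts(t,(slice(182,223),slice(270,365)),(198,310),13)
PS=np.array([onz(s,*p,.064) for p in S if p[1]<212 or p[0]>300 and 0])[:,:2]
PT=np.array([onz(t,*p,.064) for p in T])[:,:2]
print(PT[:,0].min(),PT[:,1].min(),PT[:,1].max(),PS[:,0].max(),PS[:,1].min(),PS[:,1].max())
def res(q,P):
    d=P-q[:2];c,sn=np.cos(q[2]),np.sin(q[2]); x=c*d[:,0]+sn*d[:,1];y=-sn*d[:,0]+c*d[:,1]
    return (np.hypot(x/.126,y/.151)-1)*.138
PT=PT[PT[:,0]<.575]
for nm,P in(('both',np.vstack([PS[PS[:,0]>.6],PT])),('S',PS[PS[:,0]>.57]),('T',PT)):
    f=least_squares(res,[.6,-.04,0],args=(P,),loss='soft_l1',f_scale=.003); print(nm,len(P),f.x,np.abs(f.fun).mean())
E
python3 tray.py
```

```text
0.5116550520259923 -0.20236847455894486 0.08534463127191988 0.7518877699073628 -0.21974386103814303 0.09269727832393126
both 200 [ 0.633 -0.052 -0.194] 0.009402803855461803
S 97 [ 0.617 -0.064 -0.738] 0.006661468169146667
T 109 [ 0.637 -0.057  0.034] 0.005136356098825197
```

```bash
cat > rect.py <<'E'
from h import *
def rect(c,z,x0,x1,y0,y1,k=2000):  # rows: x decreasing, cols: y decreasing
    w,h=int((y1-y0)*k),int((x1-x0)*k)
    src=proj(c,[[x1,y1,z],[x1,y0,z],[x0,y0,z],[x0,y1,z]]).astype(np.float32)
    H=cv2.getPerspectiveTransform(np.float32([[0,0],[w,0],[w,h],[0,h]]),src)
    return cv2.warpPerspective(c['img'],H,(w,h),flags=cv2.INTER_CUBIC|cv2.WARP_INVERSE_MAP)
if __name__=='__main__':
    a=[rect(cap(n),.064,.46,.76,-.25,.15,1000) for n in('top','side')]
    im=np.hstack(a)[:,:,::-1].copy()
    cv2.imwrite('pics/rect.png',im)
E
python3 rect.py
```

```text
(no output)
```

View pics/rect.png

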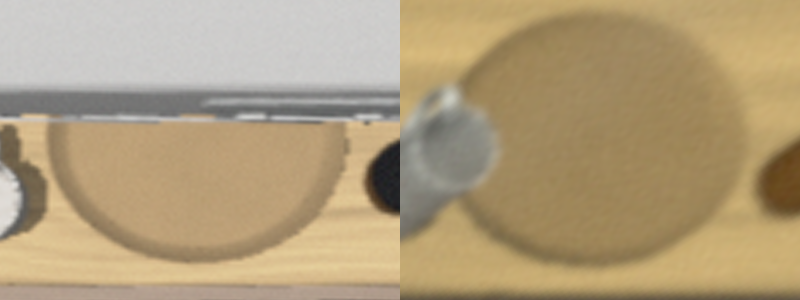

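```bash
cat > tfit.py <<'E'
from rect import *
from scipy.optimize import least_squares
np.set_printoptions(precision=4,suppress=True)
def edge(n,angs,q,z=.064):
    c=cap(n); L=cv2.GaussianBlur(cv2.cvtColor(c['img'],cv2.COLOR_RGB2LAB),(0,0),1.0).astype(np.float32); g=L[:,:,0]*.6+L[:,:,2]
    out=[]
    for a in angs:
        d=np.array([np.cos(a),np.sin(a)]); k=1/np.hypot(d[0]/.126,d[1]/.151); rr=k+np.linspace(-.015,.015,61)
        P=np.c_[q[0]+rr*d[0],q[1]+rr*d[1],0*rr+z]; uv=proj(c,P).astype(np.float32)
        v=cv2.remap(g,uv[:,:1],uv[:,1:],cv2.INTER_LINEAR)[:,0]; gr=np.gradient(v); i=np.argmax(gr)
        if gr[i]>.5 and 2<i<58: out.append(P[i,:2])
    return np.array(out)
def res(q,P):
    d=P-q[:2];c,s=np.cos(q[2]),np.sin(q[2]); x=c*d[:,0]+s*d[:,1];y=-s*d[:,0]+c*d[:,1]
    return (np.hypot(x/.126,y/.151)-1)*.138
q=np.array([.624,-.0475,0])
D=np.radians
for i in range(3):
    T=edge('top',D(np.arange(100,262,3)),q); S=edge('side',np.r_[D(np.arange(-95,62,3))],q)
    for P in(T,S,np.vstack([T,S])):
        f=least_squares(res,q,args=(P,),loss='soft_l1',f_scale=.0015); print(len(P),f.x,np.abs(f.fun).mean())
    q=f.x
E
python3 tfit.py
```

```text
54 [ 0.6223 -0.048   0.0081] 0.0007852489330202544
34 [ 0.6223 -0.0356  0.2618] 0.0014367109845107617
88 [ 0.6227 -0.0468 -0.0289] 0.001234000595553431
54 [ 0.6224 -0.0478 -0.0031] 0.0007497130361377564
33 [ 0.6231 -0.0474 -0.0861] 0.0018456653721634648
87 [ 0.6227 -0.0463 -0.0527] 0.0012156048023263843
54 [ 0.6226 -0.0474 -0.0147] 0.0006738101129415036
35 [ 0.6236 -0.046   0.0131] 0.001662972918801264
89 [ 0.6229 -0.047  -0.0279] 0.0011333838124649124
```

Candidates, by top-view pixel:
- **Mill:** (210,219). Another mill stands far back in the corner.
- **Salt:** (165,222), the only one in reach.
- **Garlic:** (193,204), with the lemon at (158,193).
- **Yellow-capped jar:** (437,208), as opposed to purple (483,189), pink (481,215) and green/white (222,182).
- **Tub:** (381,194), to the right of the tray.
- **Mug:** (255,203), to the left of the tray.

The crops confirm these choices. The rectified picture shows the tray ellipse centred at about (0.623, -0.047), with almost no yaw.

Request:
move_arm(
  series=[
    {"grip":1,"xyz":[-208,154,-52],"angular":[0,0,-0.6]},
    {"grip":1,"xyz":[-208,154,-52],"angular":[0,0,-0.6]},
    {"grip":1,"xyz":[-208,154,-52],"angular":[0,0,-0.6]},
    {"grip":1,"xyz":[-416,309,-52],"angular":[0,0,-1.213]},
    {"grip":1,"xyz":[-416,309,-52],"angular":[0,0,-1.213]},
    {"grip":1,"xyz":[-416,309,-52],"angular":[0,0,-1.213]},
    {"grip":1,"xyz":[-416,309,-52],"angular":[0,0,-1.213]},
    {"grip":1,"xyz":[-416,309,-52],"angular":[0,0,-1.213]},
    {"grip":1,"xyz":[-416,309,-52],"angular":[0,0,-1.213]},
    {"grip":1,"xyz":[-416,309,-52],"angular":[0,0,-1.213]},
  ],
)

```text
time_s: 1.7
tcp_pos: [0.4894, -0.1661, 0.2988]
ee_rot: [[0.002, -1.0, 0.001], [-1.0, -0.002, -0.0], [0.0, -0.001, -1.0]]
wrist_force: [0.9, -0.5, 0.0]
gripper_width: 0.998
gripper_force: 0.0
```

Request:
move_arm(
  series=[
    {"grip":1,"xyz":[-466,-20,0],"angular":[0,0,0]},
    {"grip":1,"xyz":[-466,-20,0],"angular":[0,0,0]},
    {"grip":1,"xyz":[-466,-20,0],"angular":[0,0,0]},
    {"grip":1,"xyz":[-466,-20,0],"angular":[0,0,0]},
    {"grip":1,"xyz":[-466,-20,0],"angular":[0,0,0]},
    {"grip":1,"xyz":[-466,-20,0],"angular":[0,0,0]},
    {"grip":1,"xyz":[-466,-20,0],"angular":[0,0,0]},
    {"grip":1,"xyz":[-466,-20,0],"angular":[0,0,0]},
    {"grip":1,"xyz":[-466,-20,0],"angular":[0,0,0]},
    {"grip":1,"xyz":[-466,-20,0],"angular":[0,0,0]},
  ],
)

```text
time_s: 2.7
tcp_pos: [0.508, 0.302, 0.2975]
ee_rot: [[0.005, -1.0, -0.0], [-1.0, -0.005, 0.0], [-0.0, 0.0, -1.0]]
wrist_force: [-0.4, -0.5, -0.3]
gripper_width: 1.0
gripper_force: 0.0
```

Run:
```python
from h import *
c=cap('side'); cv2.imwrite('pics/ab.png',cv2.resize(c['img'][130:310,180:400,::-1],(733,600),interpolation=cv2.INTER_CUBIC))
print(r.sense()['tcp_pos'])
```

```text
[0.50817512 0.30240214 0.29727657]
```

View pics/ab.png

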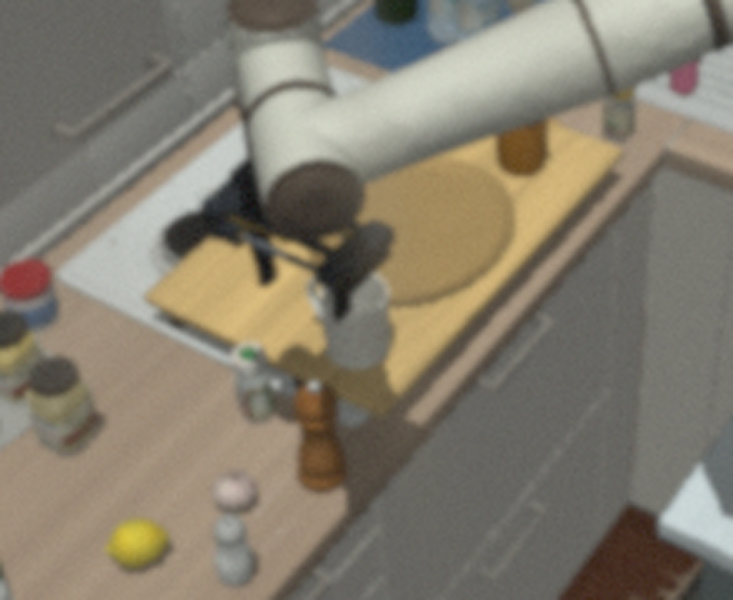

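The picture shows the fingers opening along x above the mill at about (315,440), with the long side of the gripper body also along x and clear of the green jar. Going down.

Request:
move_arm(
  series=[
    {"grip":1,"xyz":[1,0,40],"angular":[0,0,0]},
    {"grip":1,"xyz":[1,0,80],"angular":[0,0,0]},
    {"grip":1,"xyz":[1,0,120],"angular":[0,0,0]},
    {"grip":1,"xyz":[1,0,150],"angular":[0,0,0]},
    {"grip":1,"xyz":[1,0,172],"angular":[0,0,0]},
    {"grip":1,"xyz":[1,0,172],"angular":[0,0,0]},
    {"grip":0.3,"xyz":[1,0,172],"angular":[0,0,0]},
    {"grip":0.3,"xyz":[1,0,172],"angular":[0,0,0]},
    {"grip":0.3,"xyz":[1,0,172],"angular":[0,0,0]},
    {"grip":0.3,"xyz":[1,0,172],"angular":[0,0,0]},
  ],
)

```text
time_s: 3.75
tcp_pos: [0.5086, 0.2973, 0.1275]
ee_rot: [[0.001, -1.0, 0.002], [-1.0, -0.001, 0.002], [-0.002, -0.002, -1.0]]
wrist_force: [-0.3, -0.5, -0.1]
gripper_width: 0.722
gripper_force: 0.0
```

Request:
move_arm(
  series=[
    {"grip":0.3,"xyz":[0,0,0],"angular":[0,0,0]},
    {"grip":0.3,"xyz":[0,0,0],"angular":[0,0,0]},
    {"grip":0.3,"xyz":[0,0,0],"angular":[0,0,0]},
  ],
)

```text
time_s: 4.05
tcp_pos: [0.5085, 0.2971, 0.1267]
ee_rot: [[0.001, -1.0, 0.001], [-1.0, -0.001, 0.0], [-0.0, -0.001, -1.0]]
wrist_force: [1.5, -0.3, 1.8]
gripper_width: 0.546
gripper_force: 30.0
```

Request:
move_arm(
  series=[
    {"grip":0.3,"xyz":[0,0,-15],"angular":[0,0,0]},
    {"grip":0.3,"xyz":[0,0,-50],"angular":[0,0,0]},
    {"grip":0.3,"xyz":[0,0,-90],"angular":[0,0,0]},
    {"grip":0.3,"xyz":[0,0,-130],"angular":[0,0,0]},
    {"grip":0.3,"xyz":[0,0,-170],"angular":[0,0,0]},
    {"grip":0.3,"xyz":[15,-5,-195],"angular":[0,0,0]},
    {"grip":0.3,"xyz":[50,-16,-205],"angular":[0,0,0]},
    {"grip":0.3,"xyz":[85,-28,-205],"angular":[0,0,0]},
    {"grip":0.3,"xyz":[125,-41,-205],"angular":[0,0,0]},
    {"grip":0.3,"xyz":[165,-54,-205],"angular":[0,0,0]},
  ],
)

```text
time_s: 5.05
tcp_pos: [0.5621, 0.1307, 0.3306]
ee_rot: [[0.002, -1.0, -0.001], [-1.0, -0.002, -0.0], [0.0, 0.001, -1.0]]
wrist_force: [0.1, 0.1, -1.1]
gripper_width: 0.542
gripper_force: 30.0
```

Request:
move_arm(
  series=[
    {"grip":0.3,"xyz":[40,-13,0],"angular":[0,0,0]},
    {"grip":0.3,"xyz":[80,-26,0],"angular":[0,0,0]},
    {"grip":0.3,"xyz":[115,-38,0],"angular":[0,0,0]},
    {"grip":0.3,"xyz":[145,-48,0],"angular":[0,0,0]},
    {"grip":0.3,"xyz":[170,-56,0],"angular":[0,0,0]},
    {"grip":0.3,"xyz":[182,-60,0],"angular":[0,0,0]},
    {"grip":0.3,"xyz":[182,-60,0],"angular":[0,0,0]},
    {"grip":0.3,"xyz":[182,-60,0],"angular":[0,0,0]},
    {"grip":0.3,"xyz":[182,-60,0],"angular":[0,0,0]},
  ],
)

```text
time_s: 5.95
tcp_pos: [0.6223, -0.0488, 0.3312]
ee_rot: [[0.002, -1.0, -0.0], [-1.0, -0.002, 0.0], [-0.0, 0.0, -1.0]]
wrist_force: [0.1, -0.3, -2.0]
gripper_width: 0.543
gripper_force: 30.0
```

Request:
move_arm(
  series=[
    {"grip":0.3,"xyz":[1,-1,40],"angular":[0,0,0]},
    {"grip":0.3,"xyz":[1,-1,75],"angular":[0,0,0]},
    {"grip":0.3,"xyz":[1,-1,105],"angular":[0,0,0]},
    {"grip":0.3,"xyz":[1,-1,125],"angular":[0,0,0]},
    {"grip":0.3,"xyz":[1,-1,135],"angular":[0,0,0]},
    {"grip":0.3,"xyz":[1,-1,140],"angular":[0,0,0]},
    {"grip":0.3,"xyz":[1,-1,143],"angular":[0,0,0]},
    {"grip":0.3,"xyz":[1,-1,144],"angular":[0,0,0]},
    {"grip":0.3,"xyz":[1,-1,144],"angular":[0,0,0]},
  ],
)

```text
time_s: 6.85
tcp_pos: [0.624, -0.0508, 0.1882]
ee_rot: [[0.001, -1.0, 0.002], [-1.0, -0.001, 0.0], [-0.0, -0.002, -1.0]]
wrist_force: [0.9, -0.0, -0.9]
gripper_width: 0.541
gripper_force: 30.0
```

Request:
move_arm(
  series=[
    {"grip":0.3,"xyz":[0,0,2],"angular":[0,0,0]},
    {"grip":0.3,"xyz":[0,0,2],"angular":[0,0,0]},
    {"grip":0.7,"xyz":[0,0,2],"angular":[0,0,0]},
    {"grip":0.95,"xyz":[0,0,2],"angular":[0,0,0]},
    {"grip":0.95,"xyz":[0,0,2],"angular":[0,0,0]},
    {"grip":0.95,"xyz":[0,0,2],"angular":[0,0,0]},
    {"grip":0.95,"xyz":[0,0,-30],"angular":[0,0,0]},
    {"grip":0.95,"xyz":[0,0,-70],"angular":[0,0,0]},
    {"grip":0.95,"xyz":[0,0,-110],"angular":[0,0,0]},
    {"grip":0.95,"xyz":[0,0,-140],"angular":[0,0,0]},
  ],
)

```text
time_s: 7.85
tcp_pos: [0.6239, -0.0511, 0.3303]
ee_rot: [[0.001, -1.0, 0.003], [-1.0, -0.001, -0.0], [0.0, -0.003, -1.0]]
wrist_force: [-0.4, 0.6, -0.1]
gripper_width: 0.943
gripper_force: 0.0
```

Request:
move_arm(
  series=[
    {"grip":1,"xyz":[-45,11,0],"angular":[0,0,0]},
    {"grip":1,"xyz":[-517,122,0],"angular":[0,0,0]},
    {"grip":1,"xyz":[-517,122,0],"angular":[0,0,0]},
    {"grip":1,"xyz":[-517,122,0],"angular":[0,0,0]},
    {"grip":1,"xyz":[-517,122,0],"angular":[0,0,0]},
    {"grip":1,"xyz":[-517,122,0],"angular":[0,0,0]},
    {"grip":1,"xyz":[-517,122,0],"angular":[0,0,0]},
    {"grip":1,"xyz":[-517,122,0],"angular":[0,0,0]},
    {"grip":1,"xyz":[-517,122,0],"angular":[0,0,0]},
    {"grip":1,"xyz":[-517,122,0],"angular":[0,0,0]},
  ],
)

```text
time_s: 8.85
tcp_pos: [0.5082, 0.4339, 0.3273]
ee_rot: [[0.001, -1.0, 0.0], [-1.0, -0.001, 0.0], [-0.0, -0.0, -1.0]]
wrist_force: [1.3, 0.0, 0.6]
gripper_width: 0.996
gripper_force: 0.0
```

Request:
move_arm(
  series=[
    {"grip":1,"xyz":[-32,8,0],"angular":[0,0,0]},
    {"grip":1,"xyz":[-32,8,0],"angular":[0,0,0]},
    {"grip":1,"xyz":[-32,8,0],"angular":[0,0,0]},
  ],
)

```text
time_s: 9.15
tcp_pos: [0.5006, 0.4645, 0.3264]
ee_rot: [[0.002, -1.0, -0.001], [-1.0, -0.002, -0.001], [0.001, 0.001, -1.0]]
wrist_force: [0.2, 0.7, -0.2]
gripper_width: 1.0
gripper_force: 0.0
```

Run:
```python
from h import *
np.set_printoptions(precision=4,suppress=True)
print(r.sense()['tcp_pos'])
t=cap('top');s=cap('side')
A=cv2.resize(t['img'][150:250,250:400,::-1],(600,400),interpolation=cv2.INTER_CUBIC)
B=cv2.resize(s['img'][140:320,200:400,::-1],(444,400),interpolation=cv2.INTER_CUBIC)[:,:200]
B2=cv2.resize(s['img'][260:320,220:290,::-1],(200,171),interpolation=cv2.INTER_CUBIC)
C=np.zeros((400,200,3),np.uint8);C[:171]=B2
cv2.imwrite('pics/p1.png',np.hstack([A,C]))
```

```text
[0.5006 0.4645 0.3264]
```

View pics/p1.png

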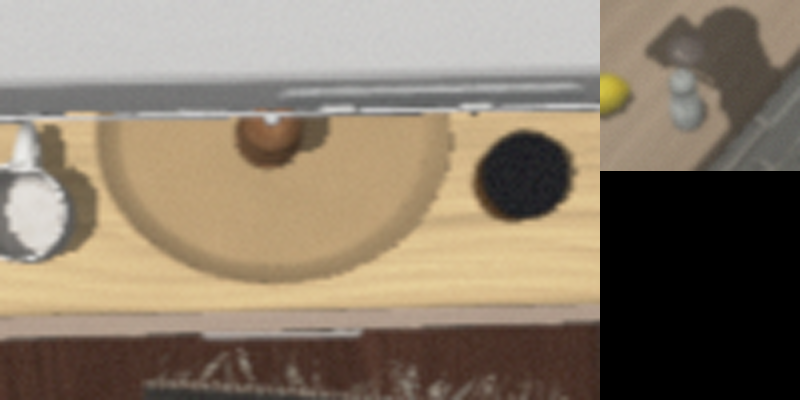

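The mill stands on the tray with its knob at crop (270,120), close to the tray's midline. The salt and garlic are undisturbed. Going down on the salt.

Request:
move_arm(
  series=[
    {"grip":1,"xyz":[-1,-1,45],"angular":[0,0,0]},
    {"grip":1,"xyz":[-1,-1,90],"angular":[0,0,0]},
    {"grip":1,"xyz":[-1,-1,135],"angular":[0,0,0]},
    {"grip":1,"xyz":[-1,-1,180],"angular":[0,0,0]},
    {"grip":1,"xyz":[-1,-1,215],"angular":[0,0,0]},
    {"grip":1,"xyz":[-1,-1,245],"angular":[0,0,0]},
    {"grip":1,"xyz":[-1,-1,265],"angular":[0,0,0]},
    {"grip":1,"xyz":[-1,-1,265],"angular":[0,0,0]},
    {"grip":0.25,"xyz":[-1,-1,265],"angular":[0,0,0]},
    {"grip":0.25,"xyz":[-1,-1,265],"angular":[0,0,0]},
  ],
)

```text
time_s: 10.25
tcp_pos: [0.5032, 0.4654, 0.0645]
ee_rot: [[0.001, -1.0, 0.003], [-1.0, -0.001, 0.003], [-0.003, -0.003, -1.0]]
wrist_force: [-0.3, 0.3, 0.2]
gripper_width: 0.897
gripper_force: 0.0
```

Request:
move_arm(
  series=[
    {"grip":0.25,"xyz":[0,0,0],"angular":[0,0,0]},
    {"grip":0.25,"xyz":[0,0,0],"angular":[0,0,0]},
    {"grip":0.25,"xyz":[0,0,0],"angular":[0,0,0]},
    {"grip":0.25,"xyz":[0,0,0],"angular":[0,0,0]},
    {"grip":0.25,"xyz":[0,0,0],"angular":[0,0,0]},
    {"grip":0.25,"xyz":[0,0,0],"angular":[0,0,0]},
  ],
)

```text
time_s: 10.85
tcp_pos: [0.5021, 0.4651, 0.0623]
ee_rot: [[0.001, -1.0, 0.0], [-1.0, -0.001, 0.0], [-0.0, -0.0, -1.0]]
wrist_force: [0.9, -0.9, -0.2]
gripper_width: 0.421
gripper_force: 29.7
```

Run:
```python
from h import *
np.set_printoptions(precision=4,suppress=True)
t=cap('top')
print('mill',onz(t,317.5,180,.203),onz(t,317.5,182,.17))
```

```text
mill [ 0.6202 -0.0455  0.203 ] [ 0.6172 -0.0453  0.17  ]
```

Request:
move_arm(
  series=[
    {"grip":0.25,"xyz":[0,0,-15],"angular":[0,0,0]},
    {"grip":0.25,"xyz":[0,0,-50],"angular":[0,0,0]},
    {"grip":0.25,"xyz":[0,0,-95],"angular":[0,0,0]},
    {"grip":0.25,"xyz":[0,0,-140],"angular":[0,0,0]},
    {"grip":0.25,"xyz":[0,0,-185],"angular":[0,0,0]},
    {"grip":0.25,"xyz":[10,-2,-225],"angular":[0,0,0]},
    {"grip":0.25,"xyz":[30,-6,-255],"angular":[0,0,0]},
    {"grip":0.25,"xyz":[65,-13,-268],"angular":[0,0,0]},
    {"grip":0.25,"xyz":[110,-22,-268],"angular":[0,0,0]},
    {"grip":0.25,"xyz":[155,-31,-268],"angular":[0,0,0]},
  ],
)

```text
time_s: 11.9
tcp_pos: [0.5329, 0.3087, 0.3319]
ee_rot: [[0.002, -1.0, 0.001], [-1.0, -0.002, 0.001], [-0.001, -0.001, -1.0]]
wrist_force: [1.0, -0.1, -1.2]
gripper_width: 0.422
gripper_force: 29.6
```

Request:
move_arm(
  series=[
    {"grip":0.25,"xyz":[45,-9,0],"angular":[0,0,0]},
    {"grip":0.25,"xyz":[90,-18,0],"angular":[0,0,0]},
    {"grip":0.25,"xyz":[135,-27,0],"angular":[0,0,0]},
    {"grip":0.25,"xyz":[180,-36,0],"angular":[0,0,0]},
    {"grip":0.25,"xyz":[225,-45,0],"angular":[0,0,0]},
    {"grip":0.25,"xyz":[270,-54,0],"angular":[0,0,0]},
    {"grip":0.25,"xyz":[315,-63,0],"angular":[0,0,0]},
    {"grip":0.25,"xyz":[360,-72,0],"angular":[0,0,0]},
    {"grip":0.25,"xyz":[395,-79,0],"angular":[0,0,0]},
    {"grip":0.25,"xyz":[425,-85,0],"angular":[0,0,0]},
  ],
)

```text
time_s: 12.9
tcp_pos: [0.6183, -0.1171, 0.3311]
ee_rot: [[-0.0, -1.0, 0.0], [-1.0, 0.0, 0.0], [-0.0, -0.0, -1.0]]
wrist_force: [0.0, 0.9, -1.7]
gripper_width: 0.423
gripper_force: 29.6
```

Request:
move_arm(
  series=[
    {"grip":0.25,"xyz":[20,-4,0],"angular":[0,0,0]},
    {"grip":0.25,"xyz":[22,-4,0],"angular":[0,0,0]},
    {"grip":0.25,"xyz":[22,-4,0],"angular":[0,0,0]},
    {"grip":0.25,"xyz":[22,-4,0],"angular":[0,0,0]},
  ],
)

```text
time_s: 13.3
tcp_pos: [0.6224, -0.1361, 0.3307]
ee_rot: [[0.002, -1.0, 0.0], [-1.0, -0.002, 0.0], [-0.0, -0.0, -1.0]]
wrist_force: [-0.5, 0.4, -0.5]
gripper_width: 0.424
gripper_force: 29.6
```

Run:
```python
from h import *
c=cap('side'); cv2.imwrite('pics/p2.png',cv2.resize(c['img'][100:250,240:420,::-1],(720,600),interpolation=cv2.INTER_CUBIC))
```

```text
(no output)
```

View pics/p2.png

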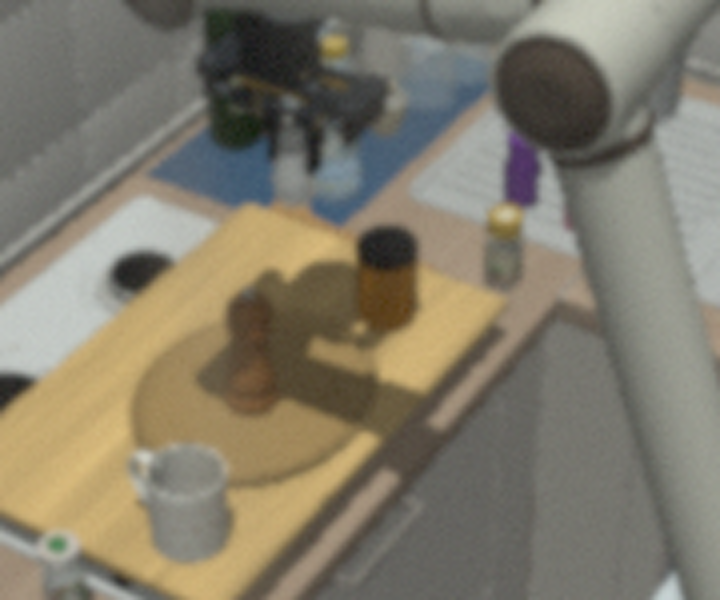

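The mill stands upright on the tray at about (250,350). The salt hangs in the gripper at about (290,165), clear of the tub at (387,275). Lowering.

Request:
move_arm(
  series=[
    {"grip":0.25,"xyz":[1,1,40],"angular":[0,0,0]},
    {"grip":0.25,"xyz":[1,1,80],"angular":[0,0,0]},
    {"grip":0.25,"xyz":[1,1,120],"angular":[0,0,0]},
    {"grip":0.25,"xyz":[1,1,155],"angular":[0,0,0]},
    {"grip":0.25,"xyz":[1,1,180],"angular":[0,0,0]},
    {"grip":0.25,"xyz":[1,1,195],"angular":[0,0,0]},
    {"grip":0.25,"xyz":[1,1,203],"angular":[0,0,0]},
    {"grip":0.25,"xyz":[1,1,207],"angular":[0,0,0]},
    {"grip":0.25,"xyz":[1,1,208],"angular":[0,0,0]},
    {"grip":0.25,"xyz":[1,1,208],"angular":[0,0,0]},
  ],
)

```text
time_s: 14.35
tcp_pos: [0.6222, -0.1377, 0.1232]
ee_rot: [[0.001, -1.0, 0.002], [-1.0, -0.001, -0.0], [0.0, -0.002, -1.0]]
wrist_force: [0.3, -0.1, -0.5]
gripper_width: 0.427
gripper_force: 29.6
```

Request:
move_arm(
  series=[
    {"grip":0.25,"xyz":[0,0,2],"angular":[0,0,0]},
    {"grip":0.25,"xyz":[0,0,2],"angular":[0,0,0]},
    {"grip":0.55,"xyz":[0,0,2],"angular":[0,0,0]},
    {"grip":0.8,"xyz":[0,0,2],"angular":[0,0,0]},
    {"grip":0.8,"xyz":[0,0,2],"angular":[0,0,0]},
    {"grip":0.8,"xyz":[0,0,2],"angular":[0,0,0]},
    {"grip":0.8,"xyz":[0,0,-30],"angular":[0,0,0]},
    {"grip":0.8,"xyz":[0,0,-75],"angular":[0,0,0]},
    {"grip":0.8,"xyz":[0,0,-120],"angular":[0,0,0]},
    {"grip":0.8,"xyz":[0,0,-165],"angular":[0,0,0]},
  ],
)

```text
time_s: 15.35
tcp_pos: [0.6213, -0.1379, 0.2887]
ee_rot: [[0.001, -1.0, -0.001], [-1.0, -0.001, 0.0], [-0.0, 0.001, -1.0]]
wrist_force: [1.1, 0.3, -0.3]
gripper_width: 0.799
gripper_force: 0.0
```

Request:
move_arm(
  series=[
    {"grip":1,"xyz":[40,12,-5],"angular":[0,0,0]},
    {"grip":1,"xyz":[80,24,-5],"angular":[0,0,0]},
    {"grip":1,"xyz":[120,36,-5],"angular":[0,0,0]},
    {"grip":1,"xyz":[165,50,-5],"angular":[0,0,0]},
    {"grip":1,"xyz":[210,63,0],"angular":[0,0,0]},
    {"grip":1,"xyz":[250,75,0],"angular":[0,0,0]},
    {"grip":1,"xyz":[280,85,0],"angular":[0,0,0]},
    {"grip":1,"xyz":[299,90,0],"angular":[0,0,0]},
    {"grip":1,"xyz":[299,90,0],"angular":[0,0,0]},
    {"grip":1,"xyz":[299,90,0],"angular":[0,0,0]},
  ],
)

```text
time_s: 16.35
tcp_pos: [0.5321, -0.4366, 0.2868]
ee_rot: [[0.001, -1.0, -0.0], [-1.0, -0.001, 0.001], [-0.001, 0.0, -1.0]]
wrist_force: [-0.3, 0.0, 0.0]
gripper_width: 1.0
gripper_force: 0.0
```

Run:
```python
from h import *
s=cap('side');t=cap('top')
A=cv2.resize(s['img'][130:230,260:385,::-1],(500,400),interpolation=cv2.INTER_CUBIC)
B=cv2.resize(t['img'][170:230,300:375,::-1],(300,240),interpolation=cv2.INTER_CUBIC)
C=np.zeros((400,300,3),np.uint8);C[:240]=B
cv2.imwrite('pics/p3.png',np.hstack([A,C]))
```

```text
(no output)
```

View pics/p3.png

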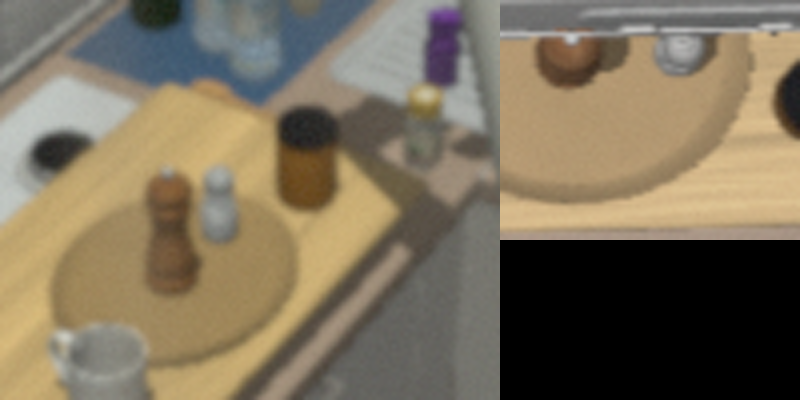

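The salt stands upright at (220,210) beside the mill at (170,240), about 90 mm apart in the top view. Now the jar.

Request:
move_arm(
  series=[
    {"grip":1,"xyz":[0,1,45],"angular":[0,0,0]},
    {"grip":1,"xyz":[0,1,90],"angular":[0,0,0]},
    {"grip":1,"xyz":[0,1,130],"angular":[0,0,0]},
    {"grip":1,"xyz":[0,1,165],"angular":[0,0,0]},
    {"grip":1,"xyz":[0,1,195],"angular":[0,0,0]},
    {"grip":1,"xyz":[0,1,215],"angular":[0,0,0]},
    {"grip":1,"xyz":[0,1,219],"angular":[0,0,0]},
    {"grip":0.25,"xyz":[0,1,219],"angular":[0,0,0]},
    {"grip":0.25,"xyz":[0,1,219],"angular":[0,0,0]},
    {"grip":0.25,"xyz":[0,1,219],"angular":[0,0,0]},
  ],
)

```text
time_s: 17.45
tcp_pos: [0.5321, -0.4373, 0.0703]
ee_rot: [[0.002, -1.0, 0.003], [-1.0, -0.002, -0.002], [0.002, -0.003, -1.0]]
wrist_force: [0.1, -0.3, 0.7]
gripper_width: 0.813
gripper_force: 0.0
```

Request:
move_arm(
  series=[
    {"grip":0.25,"xyz":[0,0,0],"angular":[0,0,0]},
    {"grip":0.25,"xyz":[0,0,0],"angular":[0,0,0]},
    {"grip":0.25,"xyz":[0,0,0],"angular":[0,0,0]},
    {"grip":0.25,"xyz":[0,0,0],"angular":[0,0,0]},
    {"grip":0.25,"xyz":[0,0,0],"angular":[0,0,0]},
  ],
)

```text
time_s: 17.95
tcp_pos: [0.5312, -0.4372, 0.0686]
ee_rot: [[0.001, -1.0, 0.001], [-1.0, -0.001, -0.0], [0.0, -0.001, -1.0]]
wrist_force: [1.0, -0.2, 0.9]
gripper_width: 0.494
gripper_force: 29.9
```

Request:
move_arm(
  series=[
    {"grip":0.25,"xyz":[0,0,-15],"angular":[0,0,0]},
    {"grip":0.25,"xyz":[0,0,-50],"angular":[0,0,0]},
    {"grip":0.25,"xyz":[0,0,-95],"angular":[0,0,0]},
    {"grip":0.25,"xyz":[0,0,-140],"angular":[0,0,0]},
    {"grip":0.25,"xyz":[0,0,-185],"angular":[0,0,0]},
    {"grip":0.25,"xyz":[-10,-2,-225],"angular":[0,0,0]},
    {"grip":0.25,"xyz":[-30,-6,-258],"angular":[0,0,0]},
    {"grip":0.25,"xyz":[-65,-13,-272],"angular":[0,0,0]},
    {"grip":0.25,"xyz":[-110,-22,-272],"angular":[0,0,0]},
    {"grip":0.25,"xyz":[-155,-31,-272],"angular":[0,0,0]},
  ],
)

```text
time_s: 18.95
tcp_pos: [0.5614, -0.2807, 0.3418]
ee_rot: [[-0.0, -1.0, 0.002], [-1.0, 0.0, -0.0], [0.0, -0.002, -1.0]]
wrist_force: [0.8, 0.5, -1.6]
gripper_width: 0.497
gripper_force: 29.9
```

Request:
move_arm(
  series=[
    {"grip":0.25,"xyz":[-45,-9,0],"angular":[0,0,0]},
    {"grip":0.25,"xyz":[-90,-18,0],"angular":[0,0,0]},
    {"grip":0.25,"xyz":[-135,-27,0],"angular":[0,0,0]},
    {"grip":0.25,"xyz":[-180,-36,0],"angular":[0,0,0]},
    {"grip":0.25,"xyz":[-225,-45,0],"angular":[0,0,0]},
    {"grip":0.25,"xyz":[-265,-52,0],"angular":[0,0,0]},
    {"grip":0.25,"xyz":[-300,-58,0],"angular":[0,0,0]},
    {"grip":0.25,"xyz":[-325,-63,0],"angular":[0,0,0]},
    {"grip":0.25,"xyz":[-325,-63,0],"angular":[0,0,0]},
    {"grip":0.25,"xyz":[-325,-63,0],"angular":[0,0,0]},
  ],
)

```text
time_s: 19.95
tcp_pos: [0.6241, 0.0434, 0.3406]
ee_rot: [[0.002, -1.0, -0.0], [-1.0, -0.002, -0.0], [0.0, 0.0, -1.0]]
wrist_force: [-1.0, -0.3, -0.6]
gripper_width: 0.5
gripper_force: 29.9
```

Request:
move_arm(
  series=[
    {"grip":0.25,"xyz":[0,0,40],"angular":[0,0,0]},
    {"grip":0.25,"xyz":[0,0,80],"angular":[0,0,0]},
    {"grip":0.25,"xyz":[0,0,120],"angular":[0,0,0]},
    {"grip":0.25,"xyz":[0,0,155],"angular":[0,0,0]},
    {"grip":0.25,"xyz":[0,0,182],"angular":[0,0,0]},
    {"grip":0.25,"xyz":[0,0,198],"angular":[0,0,0]},
    {"grip":0.25,"xyz":[0,0,207],"angular":[0,0,0]},
    {"grip":0.25,"xyz":[0,0,211],"angular":[0,0,0]},
    {"grip":0.25,"xyz":[0,0,212],"angular":[0,0,0]},
    {"grip":0.25,"xyz":[0,0,212],"angular":[0,0,0]},
  ],
)

```text
time_s: 20.95
tcp_pos: [0.6251, 0.043, 0.1293]
ee_rot: [[0.001, -1.0, 0.002], [-1.0, -0.001, 0.0], [-0.0, -0.002, -1.0]]
wrist_force: [-0.1, -1.0, -0.7]
gripper_width: 0.499
gripper_force: 29.9
```

Request:
move_arm(
  series=[
    {"grip":0.25,"xyz":[0,0,1],"angular":[0,0,0]},
    {"grip":0.25,"xyz":[0,0,1],"angular":[0,0,0]},
    {"grip":0.65,"xyz":[0,0,1],"angular":[0,0,0]},
    {"grip":0.85,"xyz":[0,0,1],"angular":[0,0,0]},
    {"grip":0.85,"xyz":[0,0,1],"angular":[0,0,0]},
    {"grip":0.85,"xyz":[0,0,1],"angular":[0,0,0]},
    {"grip":0.85,"xyz":[0,0,-30],"angular":[0,0,0]},
    {"grip":0.85,"xyz":[0,0,-75],"angular":[0,0,0]},
    {"grip":0.85,"xyz":[0,0,-120],"angular":[0,0,0]},
    {"grip":0.85,"xyz":[0,0,-165],"angular":[0,0,0]},
  ],
)

```text
time_s: 21.95
tcp_pos: [0.6242, 0.043, 0.2951]
ee_rot: [[0.001, -1.0, -0.0], [-1.0, -0.001, -0.0], [0.0, 0.0, -1.0]]
wrist_force: [1.6, 0.2, -0.7]
gripper_width: 0.849
gripper_force: 0.0
```

Request:
move_arm(
  series=[
    {"grip":1,"xyz":[-40,7,-10],"angular":[0,0,0.15]},
    {"grip":1,"xyz":[-80,14,-10],"angular":[0,0,0.3]},
    {"grip":1,"xyz":[-120,21,-10],"angular":[0,0,0.45]},
    {"grip":1,"xyz":[-160,28,-10],"angular":[0,0,0.6]},
    {"grip":1,"xyz":[-200,35,-10],"angular":[0,0,0.75]},
    {"grip":1,"xyz":[-240,42,-10],"angular":[0,0,0.9]},
    {"grip":1,"xyz":[-280,50,-10],"angular":[0,0,1.05]},
    {"grip":1,"xyz":[-310,55,0],"angular":[0,0,1.2]},
    {"grip":1,"xyz":[-335,60,0],"angular":[0,0,1.35]},
    {"grip":1,"xyz":[-348,62,0],"angular":[0,0,1.5]},
  ],
)

```text
time_s: 22.95
tcp_pos: [0.5611, 0.3932, 0.2922]
ee_rot: [[-0.998, -0.068, -0.001], [-0.068, 0.998, -0.001], [0.001, -0.001, -1.0]]
wrist_force: [0.2, 0.8, -0.1]
gripper_width: 0.999
gripper_force: 0.0
```

Run:
```python
from h import *
print(np.round(r.sense()['joints'],1))
s=cap('side');t=cap('top')
A=cv2.resize(s['img'][130:320,220:400,::-1],(474,500),interpolation=cv2.INTER_CUBIC)
B=cv2.resize(t['img'][170:230,290:365,::-1],(300,240),interpolation=cv2.INTER_CUBIC)
C=np.zeros((500,300,3),np.uint8);C[:240]=B
cv2.imwrite('pics/p4.png',np.hstack([A,C]))
```

```text
[  48.5   26.8   14.4   -0.   -77.6 -134.6]
```

View pics/p4.png

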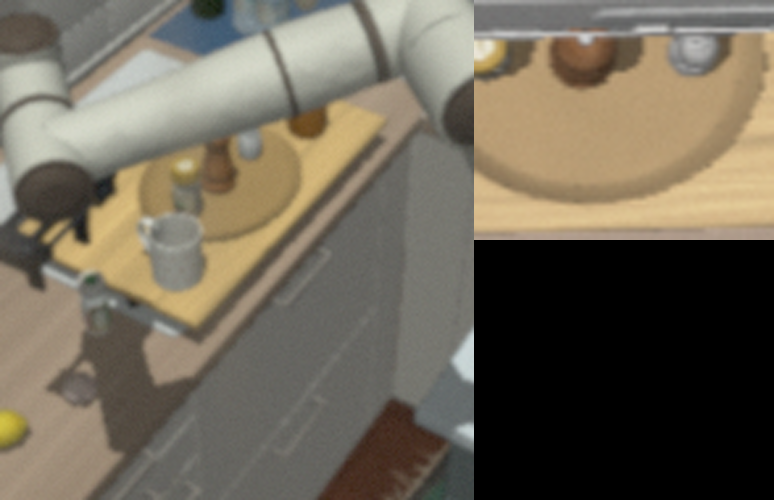

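The three bottles stand upright in line, and the garlic is free at about (75,388) under the gripper. Picking the garlic.

Request:
move_arm(
  series=[
    {"grip":1,"xyz":[-2,-2,45],"angular":[0,0,0.07]},
    {"grip":1,"xyz":[-2,-2,90],"angular":[0,0,0.07]},
    {"grip":1,"xyz":[-2,-2,135],"angular":[0,0,0.07]},
    {"grip":1,"xyz":[-2,-2,175],"angular":[0,0,0.07]},
    {"grip":1,"xyz":[-2,-2,210],"angular":[0,0,0.07]},
    {"grip":1,"xyz":[-2,-2,240],"angular":[0,0,0.07]},
    {"grip":1,"xyz":[-2,-2,257],"angular":[0,0,0.07]},
    {"grip":1,"xyz":[-2,-2,261],"angular":[0,0,0.07]},
    {"grip":1,"xyz":[-2,-2,261],"angular":[0,0,0.07]},
    {"grip":0.3,"xyz":[-2,-2,261],"angular":[0,0,0.07]},
  ],
)

```text
time_s: 24.05
tcp_pos: [0.5652, 0.3895, 0.0339]
ee_rot: [[-1.0, -0.003, 0.002], [-0.003, 1.0, 0.002], [-0.002, 0.002, -1.0]]
wrist_force: [0.5, 0.4, 0.2]
gripper_width: 0.96
gripper_force: 0.0
```

Request:
move_arm(
  series=[
    {"grip":0.3,"xyz":[0,0,0],"angular":[0,0,0]},
    {"grip":0.3,"xyz":[0,0,0],"angular":[0,0,0]},
    {"grip":0.3,"xyz":[0,0,0],"angular":[0,0,0]},
    {"grip":0.3,"xyz":[0,0,0],"angular":[0,0,0]},
    {"grip":0.3,"xyz":[0,0,0],"angular":[0,0,0]},
    {"grip":0.3,"xyz":[0,0,0],"angular":[0,0,0]},
  ],
)

```text
time_s: 24.65
tcp_pos: [0.5644, 0.3894, 0.0326]
ee_rot: [[-1.0, -0.002, 0.0], [-0.002, 1.0, 0.0], [-0.0, 0.0, -1.0]]
wrist_force: [-0.3, -0.5, 1.5]
gripper_width: 0.555
gripper_force: 30.0
```

Run:
```python
from h import *
np.set_printoptions(precision=4,suppress=True)
t=cap('top')
u0=lambda x,y:(290+x/4,170+y/4)
print('mill',onz(t,*u0(111,40),.203),'salt',onz(t,*u0(222,47),.14),'jar',onz(t,*u0(13,50),.152))
```

```text
mill [ 0.6202 -0.0463  0.203 ] salt [ 0.6189 -0.1355  0.14  ] jar [0.6189 0.0322 0.152 ]
```

Request:
move_arm(
  series=[
    {"grip":0.3,"xyz":[0,0,-15],"angular":[0,0,0]},
    {"grip":0.3,"xyz":[0,0,-50],"angular":[0,0,0]},
    {"grip":0.3,"xyz":[0,0,-95],"angular":[0,0,0]},
    {"grip":0.3,"xyz":[0,0,-140],"angular":[0,0,0]},
    {"grip":0.3,"xyz":[0,-10,-185],"angular":[0,0,0]},
    {"grip":0.3,"xyz":[2,-35,-215],"angular":[0,0,0]},
    {"grip":0.3,"xyz":[4,-70,-235],"angular":[0,0,0]},
    {"grip":0.3,"xyz":[6,-115,-237],"angular":[0,0,0]},
    {"grip":0.3,"xyz":[8,-160,-237],"angular":[0,0,0]},
    {"grip":0.3,"xyz":[10,-205,-237],"angular":[0,0,0]},
  ],
)

```text
time_s: 25.7
tcp_pos: [0.5541, 0.1824, 0.2706]
ee_rot: [[-1.0, -0.002, 0.001], [-0.002, 1.0, 0.001], [-0.001, 0.001, -1.0]]
wrist_force: [1.3, -0.1, -0.9]
gripper_width: 0.555
gripper_force: 30.0
```

Request:
move_arm(
  series=[
    {"grip":0.3,"xyz":[2,-45,0],"angular":[0,0,0]},
    {"grip":0.3,"xyz":[4,-90,0],"angular":[0,0,0]},
    {"grip":0.3,"xyz":[6,-130,0],"angular":[0,0,0]},
    {"grip":0.3,"xyz":[8,-165,0],"angular":[0,0,0]},
    {"grip":0.3,"xyz":[10,-195,0],"angular":[0,0,0]},
    {"grip":0.3,"xyz":[11,-218,0],"angular":[0,0,0]},
    {"grip":0.3,"xyz":[11,-229,0],"angular":[0,0,0]},
    {"grip":0.3,"xyz":[11,-229,0],"angular":[0,0,0]},
    {"grip":0.3,"xyz":[11,-229,0],"angular":[0,0,0]},
  ],
)

```text
time_s: 26.6
tcp_pos: [0.5441, -0.0444, 0.2695]
ee_rot: [[-1.0, -0.002, 0.0], [-0.002, 1.0, 0.0], [-0.0, 0.0, -1.0]]
wrist_force: [-0.1, 0.7, -0.4]
gripper_width: 0.558
gripper_force: 30.0
```

Request:
move_arm(
  series=[
    {"grip":0.3,"xyz":[0,-1,40],"angular":[0,0,0]},
    {"grip":0.3,"xyz":[0,-1,80],"angular":[0,0,0]},
    {"grip":0.3,"xyz":[0,-1,115],"angular":[0,0,0]},
    {"grip":0.3,"xyz":[0,-1,142],"angular":[0,0,0]},
    {"grip":0.3,"xyz":[0,-1,160],"angular":[0,0,0]},
    {"grip":0.3,"xyz":[0,-1,170],"angular":[0,0,0]},
    {"grip":0.3,"xyz":[0,-1,175],"angular":[0,0,0]},
    {"grip":0.3,"xyz":[0,-1,177],"angular":[0,0,0]},
    {"grip":0.3,"xyz":[0,-1,177],"angular":[0,0,0]},
    {"grip":0.3,"xyz":[0,-1,177],"angular":[0,0,0]},
  ],
)

```text
time_s: 27.6
tcp_pos: [0.5447, -0.0457, 0.0932]
ee_rot: [[-1.0, -0.002, 0.002], [-0.002, 1.0, 0.0], [-0.002, 0.0, -1.0]]
wrist_force: [-0.4, -0.6, -0.0]
gripper_width: 0.556
gripper_force: 30.0
```

Request:
move_arm(
  series=[
    {"grip":0.3,"xyz":[0,0,1],"angular":[0,0,0]},
    {"grip":0.65,"xyz":[0,0,1],"angular":[0,0,0]},
    {"grip":0.85,"xyz":[0,0,1],"angular":[0,0,0]},
    {"grip":0.85,"xyz":[0,0,1],"angular":[0,0,0]},
    {"grip":0.85,"xyz":[0,0,1],"angular":[0,0,0]},
    {"grip":0.85,"xyz":[0,0,-30],"angular":[0,0,0]},
    {"grip":0.85,"xyz":[0,0,-75],"angular":[0,0,0]},
    {"grip":0.85,"xyz":[0,0,-120],"angular":[0,0,0]},
    {"grip":0.85,"xyz":[0,0,-165],"angular":[0,0,0]},
    {"grip":0.85,"xyz":[0,0,-200],"angular":[0,0,0]},
  ],
)

```text
time_s: 28.6
tcp_pos: [0.5443, -0.046, 0.2955]
ee_rot: [[-1.0, -0.002, 0.003], [-0.002, 1.0, 0.0], [-0.003, 0.0, -1.0]]
wrist_force: [1.8, 0.5, -0.2]
gripper_width: 0.85
gripper_force: 0.0
```

Request:
move_arm(
  series=[
    {"grip":0.85,"xyz":[0,-45,-10],"angular":[0,0,0]},
    {"grip":0.85,"xyz":[15,-90,-10],"angular":[0,0,0]},
    {"grip":0.85,"xyz":[30,-135,-10],"angular":[0,0,0]},
    {"grip":0.85,"xyz":[45,-180,-10],"angular":[0,0,0]},
    {"grip":0.85,"xyz":[60,-225,-10],"angular":[0,0,0]},
    {"grip":0.85,"xyz":[75,-270,-10],"angular":[0,0,0]},
    {"grip":0.85,"xyz":[90,-310,-10],"angular":[0,0,0]},
    {"grip":0.85,"xyz":[90,-340,-10],"angular":[0,0,0]},
    {"grip":0.85,"xyz":[90,-340,-10],"angular":[0,0,0]},
  ],
)

```text
time_s: 29.5
tcp_pos: [0.4537, -0.389, 0.3013]
ee_rot: [[-1.0, 0.003, -0.001], [0.003, 1.0, 0.0], [0.001, 0.0, -1.0]]
wrist_force: [-0.1, 1.3, -1.4]
gripper_width: 0.849
gripper_force: 0.0
```

Run:
```python
from h import *
s=cap('side','s_end.png');t=cap('top','t_end.png')
A=cv2.resize(s['img'][150:240,260:350,::-1],(500,500),interpolation=cv2.INTER_CUBIC)
B=cv2.resize(t['img'][170:230,280:355,::-1],(300,240),interpolation=cv2.INTER_CUBIC)
B2=cv2.resize(t['img'][170:230,190:265,::-1],(300,240),interpolation=cv2.INTER_CUBIC)
C=np.zeros((500,300,3),np.uint8);C[:240]=B;C[250:490]=B2
cv2.imwrite('pics/p5.png',np.hstack([A,C]))
```

```text
(no output)
```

View pics/p5.png

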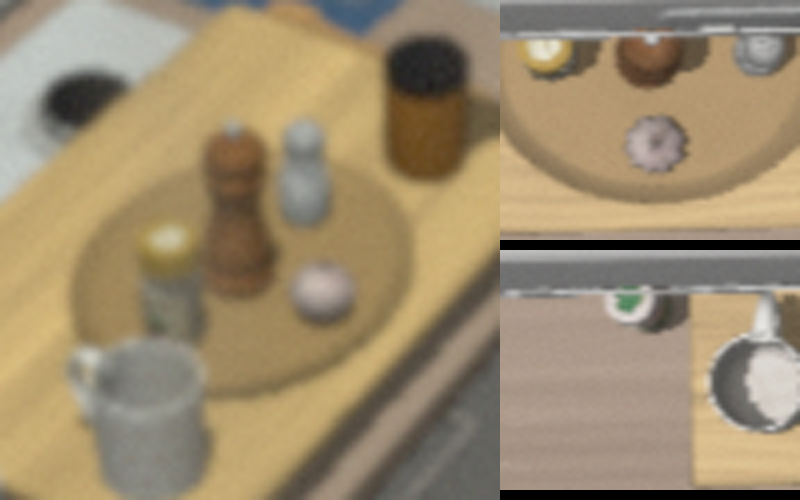

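Run:
```python
from h import *
np.set_printoptions(precision=4,suppress=True)
t=cap('top');s=cap('side')
T=lambda x,y:(280+x/4,170+y/4); S=lambda x,y:(260+x*.18,150+y*.18)
for n,a,z,b,zs in[('mill',(152,38),.203,(233,130),.203),('salt',(261,46),.14,(303,135),.14),('jar',(45,47),.152,(170,240),.152),('garlic',(156,143),.085,(323,292),.08)]:
    print(n,onz(t,*T(*a),z),onz(s,*S(*b),zs))
```

```text
mill [ 0.6217 -0.0471  0.203 ] [ 0.6184 -0.0384  0.203 ]
salt [ 0.6197 -0.1347  0.14  ] [ 0.6169 -0.1274  0.14  ]
jar [0.6215 0.0386 0.152 ] [0.6218 0.0414 0.152 ]
garlic [ 0.5459 -0.0486  0.085 ] [ 0.5407 -0.0379  0.08  ]
```

The last picture shows the three bottles upright in line, with the garlic in front. All the measurements are within a few mm of target, and the tub, mug and green jar are unmoved. Handing in.

```bash
python3 -c "
from station import r
print(r.finish_job())"
```

```text
the job is handed in; nothing more can be done
None
```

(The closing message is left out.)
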